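Slide the dropper bottle into its bench dock and shut the keeper

TASK

Slide the dropper bottle, standing on the desk all the way, into the open front of the grey bottle dock until it stands fully home in it; do not lift it or tip it over. Then swing the dock's steel keeper bar fully shut across the front, behind the bottle, and leave the other things on the desk where they are.

Things in the scene. Friction and masses are not known exactly. Their poses are not given: they have to be found in the camera images.
- bottle: White plastic dropper bottle with a drop tip, standing upright: round body 38 mm in diameter up to 80 mm height, the tapered cap and tip above it reach 112 mm; about 0.12 kg, desk friction about 0.6. Origin: centre of its underside, z up along the bottle; its yaw means nothing. Pushed below about 25 mm height it slides without tipping.
- dock: Grey plastic bottle dock fixed to the desk: a U seen from above, walls 34 mm high, no floor. Origin: at desk level, where the centre of a bottle fully home stands. -x points out of the open front, +y to the hinge side. Inner faces: back wall x = +20 mm, cheeks y = +-22 mm from there to x = -4, then flared 45 degrees outward to about x = -22, y = +-42 mm. Foot behind to x = +52 mm.
- keeper (a joint): Angle (rad) of the steel keeper bar about its vertical pin: 0 = shut, straight across the open front, at a stop; 1.57 = pointing straight out of the front; limit 2.3. At angle a the bar runs from the pin along (-sin a, -cos a) in the dock's x, y. Starts open, stays where left (0.03 N m friction). Bar 8 mm thick, 7 to 27 mm high; shut, its inner face is at the dock's x = -24 mm.
- keeper_pin (a point): The keeper's hinge pin, at desk level: in the dock's frame x = -28, y = +45 mm. Pin and its foot are fixed; 40 mm high.
- keeper_tip (a point): Axis of the round stub (12 mm diameter, from 6 to 40 mm height) at the free end of the keeper bar, 84 mm from the hinge pin, at 17 mm height.
- tip_cleaner: Bystander: dark round tip-cleaner cup with brass wool, 61 mm in diameter, 35 mm high, beside the dock. Origin: centre of its underside.
- board_1: Bystander: small green circuit board 35 x 50 x 13 mm, flat on the desk. Origin: centre of its underside.
- side_cutter: Bystander: side cutter with red handles, 44 x 117 x 10 mm, flat on the desk. Origin: centre of its underside.
- marker: Bystander: black marker pen 136 mm long, 18 mm thick, lying on the desk. Origin: centre of its underside.
Mind the look-alikes: they are no part of the job. Leave any yellow look-alike of the bottle alone.

How it is judged:
On the way, in this order (a step that is already met when the one before it is completed fails the run):
1. the bottle stands home in the dock, the keeper still open (x of bottle in the frame of dock between -0.008 and 0.006 m and y of bottle in the frame of dock between -0.006 and 0.006 m and angle between bottle's own z axis and vertical below 0.1 rad and value of joint keeper above 0.5 rad), for 0.2 s.
2. the keeper is shut across the front behind it (value of joint keeper below 0.1 rad), for 0.2 s.
At the end, for the whole second after the job is handed in: The bottle stands upright (within 0.1 rad) and still on the desk in the dock, its centre within 8 mm of the fully-home point along the dock and 6 mm across it; the keeper is shut (within 0.1 rad) (x of bottle in the frame of dock between -0.008 and 0.006 m and y of bottle in the frame of dock between -0.006 and 0.006 m and angle between bottle's own z axis and vertical below 0.1 rad and value of joint keeper below 0.1 rad and linear speed of bottle below 0.01 m/s); the robot touches nothing.
It fails at once if the bottle is lifted more than 15 mm off the desk (height (world z) of bottle above 0.015 m).
It fails at once if the bottle is tipped more than 0.45 rad (angle between bottle's own z axis and vertical above 0.45 rad).
It fails at once if a bystander is moved more than 30 mm (distance of any of tip_cleaner, board_1, side_cutter, marker from where it was at the start of the episode above 0.03 m).
It also fails if it takes over 69 s, if anything falls off the work surface, if the arm or the gripper's body presses on something with over 40 N, if the wrist force passes 120 N, or if a joint passes its speed limit or range.

ROBOT

A 6-joint arm with a two-finger parallel gripper is mounted at the origin on a cart in front of the work surface, level with it; the furniture and walls round the work are solid. World frame = base frame: x ahead of the robot, y to its left, z up, the work surface at z = 0. Lengths are in m, angles in rad, forces in N, time in s.
With the tool pointing down it reaches from about 0.35 to 0.975 m from the base axis. Payload 4.9 kg.
Tool frame: the origin (TCP) lies between the finger pads; the fingertips stand 22 mm ahead of it and the grasp point (between the pads) lies 3 mm ahead of it; z points along the fingers, y is the line along which they close (so a half turn about z gives the same grasp; the last joint's range is limited). The gripper opens to 85 mm and grips with 20 to 120 N. Pads are 22 mm wide; open, the fingers measure 114 mm over their backs; the gripper's body (76 mm by 85 mm) begins 54 mm behind the grasp point. The pads swing forward as they close: fully open they stand 13 mm farther back than shut.
Start: joints at [-1.321, 0.053, 1.613, -0, 1.476, -0.119], TCP at [0.225, -0.583, 0.253] pointing down, gripper open.
Joint ranges: [-3.01, 3.01], [-1.01, 2.22], [0.06, 2.58], [-1.02, 4.17], [0.09, 2.62], [-3.14, 3.14]. Speed limits (rad/s): [2.57, 2.57, 3.14, 3.14, 3.14, 3.14].

INTERFACE

Orientations are given as a unit quaternion [w, x, y, z].
In Python, from plant import state, grab_frame, get_calibration, job_done, recognise, regions_of gives the robot as it stands.
- The arm moves only by the tool apply_moves, never from a script. Its argument "targets" is a list of rows, each an object with "translation": the shift along the tool's x, y, z normalised to -1 to 1, where 1 is 100 mm, a list of three; "twist": the turn about the tool's z normalised to -1 to 1, where 1 is 0.1 rad; "hand": the opening, from 0 (shut) to 1 (fully open). A call has 1 to 8 rows; each row shifts and turns the commanded pose from where the row before left it, along the tool's axes as they then stand; what a row does not reach is not made up. A row lasts 1/10 s, in which the tool goes at most 50 mm and 8.59 degrees, less where a joint would pass 70% of its speed; a pose out of reach is approached as far as the arm can. A call with a number of a shift or a turn outside -1 to 1 is refused whole. A call with a gripper value outside its range is refused whole. The fingers move at their own pace and stop on an object; the grip force is fixed at half the most. Time passes only in rows, so rows that do not move let the fingers close. It gives the time, the measured TCP pose, the force, the opening and the grip force at its end, in the units of the state.
- state(): the state, without advancing time (a new reading comes with each control period).
- grab_frame(name): name is "scene" or "top"; returns the picture (400x640x3 uint8, red, green, blue); there is no depth.
- get_calibration(name): a dict with "camera_matrix" (3x3 intrinsics, pixels), "pose" (4x4, takes a point from camera to world coordinates). Camera axes: x right, y up, looking along -z (the intrinsics and any distortion apply to the point x, -y, -z); pixel columns grow to the right and rows downward; lengths in m; the calibration is good to about 2 mm. A picture is of the moment at which its call begins. get_calibration takes no time and is no camera call.
- job_done(): hands the job in; it is judged then, once.
Trained networks look in the newest picture that a camera, given by its name, has taken for a name from the list of things; names that differ only in an ending like _2 or _b are one class to them, and where a whole thing is asked for, a point or a joint stands for the part that bears it (a point fixed in the world has none). Each returns a list of dicts, best first, with "score" (0 to 1); they miss things now and then, are a little off and sometimes report something else, mostly with a low value. They report only what shows in the picture. A call takes as long as a camera call. They do not tell look-alikes from the thing itself.
- recognise(camera, query): "point" ([x, y, z] in m, in world coordinates, good to about 4 mm: the middle of the surface that is visible of it).
- regions_of(camera, query): "pixels" (400x640 bool, what is visible of it).
The state is a dict: "time": time; "joint_pos": joint angles; "joint_vel": joint speeds; "joint_efforts": joint torques, N m; "tool_pos": TCP position; "tool_rot": TCP orientation; "contact_force": force on the tool from outside, world axes, zero at the start; "ft_torque": the same for the moment, N m; "gripper_width": opening from 0.0 (shut) to 1.0 (fully open); "grasp_force": force on a finger pad.
Only numpy, scipy, OpenCV 4.12 (cv2) and the standard library are available. Lean on these libraries where they do the work, as an engineer would, in place of code of your own. Each camera call takes 0.05 s, during which the arm holds its last target. There are 200 camera calls.

## Working session

There is one attempt and no reset: what is moved stays moved. The work goes in short steps, Python scripts to look and compute and a tool call to move; the robot and the scene stay as the last step left them, time stands still between calls to the robot, and variables do not carry over. Pictures are saved under pics/ and viewed, at most 10 in all, crops included, and the job is handed in when it is done.

Besides the shell and the picture viewer there is one more tool, called after ">>>" as name(argument=value, ...) on one line, values as JSON. apply_moves: Moves the arm, as the interface text tells. Its arguments: {"type":"object","properties":{"targets":{"type":"array"}},"required":["targets"]}

```bash
mkdir -p pics
cat > h.py <<'E'
import numpy as np, cv2
from plant import *
def save(cam,n):
    f=grab_frame(cam); cv2.imwrite(f'pics/{n}.png',f[:,:,::-1]); return f
def ray(cam,u,v,z):
    c=get_calibration(cam);K=np.array(c['camera_matrix']);T=np.array(c['pose'])
    d=np.array([(u-K[0,2])/K[0,0],-(v-K[1,2])/K[1,1],-1]); d=T[:3,:3]@d; o=T[:3,3]
    return o+d*(z-o[2])/d[2]
def proj(cam,p):
    c=get_calibration(cam);K=np.array(c['camera_matrix']);T=np.array(c['pose'])
    q=T[:3,:3].T@(np.array(p)-T[:3,3]); return K[0,0]*q[0]/-q[2]+K[0,2], K[1,1]*-q[1]/-q[2]+K[1,2]
E
python3 - <<'E'
from h import *
np.set_printoptions(precision=4,suppress=True)
a=save('top','t0');b=save('scene','s0')
cv2.imwrite('pics/both0.png',cv2.resize(np.vstack([a,b]),(800,600) if 0 else (480,600))[:,:,::-1])
for c in('top','scene'):
  print(c,np.array(get_calibration(c)['pose'])[:3,3],get_calibration(c).keys())
  for q in('bottle','dock','keeper','keeper_tip','tip_cleaner','board_1','side_cutter','marker'):
    print(q,[(np.round(r['point'],3).tolist(),round(r['score'],2),np.round(proj(c,r['point'])).tolist()) for r in recognise(c,q)[:3]])
s=state();print(s['time'],s['tool_pos'],s['tool_rot'],s['contact_force'])
E
```

```text
top [0.3997 0.0412 1.0351] dict_keys(['camera_matrix', 'pose'])
bottle [([0.474, 0.045, 0.071], 0.55, [326.0, 233.0]), ([0.541, -0.01, 0.068], 0.54, [347.0, 207.0])]
dock [([0.636, 0.151, 0.026], 0.7, [286.0, 175.0]), ([0.57, 0.184, 0.023], 0.39, [274.0, 200.0])]
keeper [([0.57, 0.186, 0.026], 0.74, [273.0, 199.0])]
keeper_tip []
tip_cleaner [([0.653, 0.229, 0.026], 0.88, [258.0, 170.0])]
board_1 [([0.525, -0.25, 0.004], 0.53, [433.0, 215.0])]
side_cutter [([0.403, -0.265, 0.007], 0.58, [441.0, 260.0])]
marker [([0.455, 0.332, 0.014], 0.84, [219.0, 243.0])]
scene [-0.1625 -0.6767  0.512 ] dict_keys(['camera_matrix', 'pose'])
bottle [([0.535, -0.026, 0.05], 0.91, [331.0, 195.0]), ([0.468, 0.038, 0.05], 0.59, [294.0, 197.0])]
dock [([0.623, 0.158, 0.024], 0.9, [305.0, 176.0]), ([0.393, -0.268, 0.007], 0.71, [373.0, 274.0])]
keeper [([0.557, 0.195, 0.017], 0.61, [280.0, 181.0])]
keeper_tip [([0.556, 0.19, 0.02], 0.57, [281.0, 181.0])]
tip_cleaner [([0.65, 0.229, 0.03], 0.79, [295.0, 165.0]), ([0.395, -0.266, 0.006], 0.56, [373.0, 274.0])]
board_1 [([0.522, -0.25, 0.002], 0.77, [403.0, 246.0]), ([0.62, 0.158, 0.026], 0.24, [305.0, 175.0])]
side_cutter [([0.396, -0.267, 0.006], 0.95, [374.0, 274.0])]
marker [([0.444, 0.331, 0.01], 0.75, [221.0, 183.0])]
0.9 [ 0.2253 -0.583   0.2533] [0.     0.983  0.1834 0.    ] [-0.1874  0.6083  0.2478]
```

View pics/t0.png

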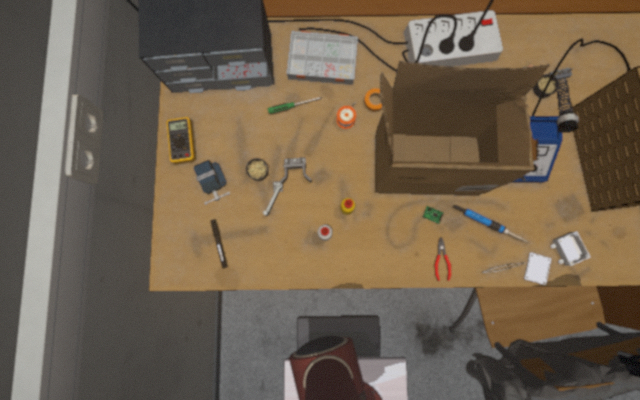

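View pics/s0.png

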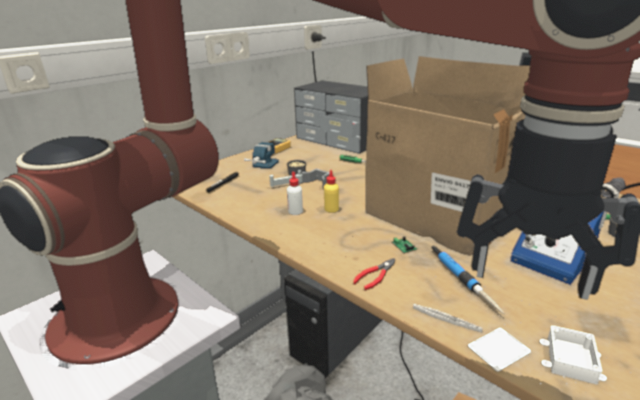

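The top view (t0) shows two bottles: white at (325,232) and yellow at (347,206). The white one fits the description, and the yellow one is the look-alike. The dock is at (295,170) with its open keeper running to (266,213), and the tip cleaner is at (257,169). I'll confirm this in one enlarged crop.

Run:
```python
from h import *
a=cv2.imread('pics/t0.png')[140:260,235:375]
cv2.imwrite('pics/crop0.png',cv2.resize(a,None,fx=5,fy=5,interpolation=cv2.INTER_CUBIC))
r=regions_of('top','dock');k=regions_of('top','keeper');b=regions_of('top','bottle')
for n,l in(('d',r),('k',k),('b',b)):
  for e in l[:3]:
    v,u=np.nonzero(e['pixels']);print(n,round(e['score'],2),len(u),u.min(),u.max(),v.min(),v.max(),u.mean(),v.mean())
```

```text
d 0.75 493 264 311 158 215 286.38539553752537 177.55375253549695
k 0.45 82 265 281 186 213 274.3048780487805 196.9512195121951
b 0.6 203 340 355 198 214 347.4778325123153 205.96059113300493
b 0.58 160 318 331 225 240 324.85 232.3375
```

View pics/crop0.png

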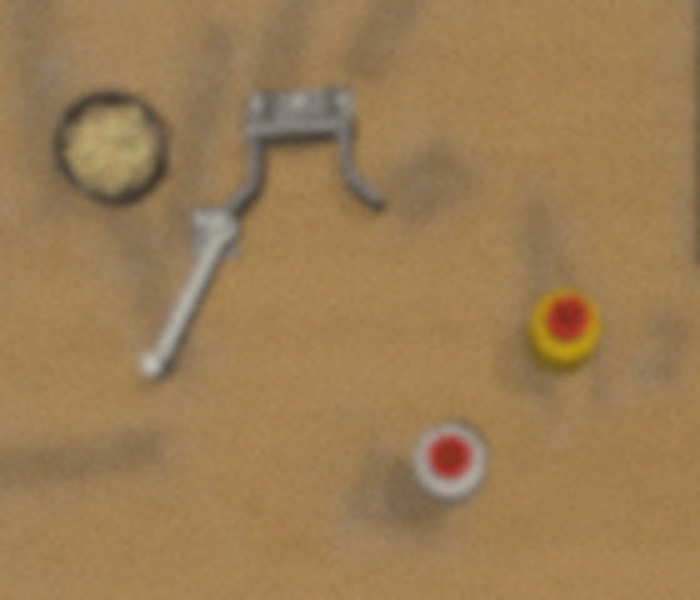

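Run:
```python
from h import *
np.set_printoptions(precision=4,suppress=True)
def P(x,y,z): return ray('top',(x+.5)/5-.5+235,(y+.5)/5-.5+140,z)[:2]
d=dict(pin=(220,228,.04),tip=(153,365,.04),fr=(381,205,.034),cli=(264,165,.034),cri=(342,160,.034),bwL=(264,137,.034),bwR=(342,132,.034),footL=(250,95,.034),footR=(350,92,.034),bot=(450,460,.08),botcap=(450,457,.1),yel=(565,330,.08),tc=(112,147,.035))
W={k:P(*v) for k,v in d.items()}
for k in W: print(k,W[k])
print(np.linalg.norm(W['pin']-W['tip']),np.linalg.norm(W['cli']-W['cri']))
# fit dock pose by projecting
for yaw in(.03,.06,.09):
  R=np.array([[np.cos(yaw),-np.sin(yaw)],[np.sin(yaw),np.cos(yaw)]])
  for n,q in(('pin',(-.028,.045)),('cli',(-.004,.022)),('cri',(-.004,-.022)),('fr',(-.024,-.0435)),('bwL',(.02,.022)),('bwR',(.02,-.022))):
    print(yaw,n,W[n]-R@np.array(q))
```

```text
pin [0.6059 0.1701]
tip [0.5322 0.2052]
fr [0.6188 0.0838]
cli [0.6417 0.1472]
cri [0.644  0.1048]
bwL [0.6574 0.1473]
bwR [0.6596 0.1048]
footL [0.681 0.155]
footR [0.682  0.1004]
bot [0.4765 0.0477]
botcap [0.4764 0.0476]
yel [ 0.5423 -0.0118]
tc [0.6526 0.2297]
0.0817011605321836 0.04242204116127054
0.03 pin [0.6353 0.126 ]
0.03 cli [0.6464 0.1253]
0.03 cri [0.6473 0.127 ]
0.03 fr [0.6414 0.128 ]
0.03 bwL [0.638  0.1247]
0.03 bwR [0.639  0.1262]
0.06 pin [0.6366 0.1269]
0.06 cli [0.6471 0.1255]
0.06 cri [0.6467 0.127 ]
0.06 fr [0.6401 0.1287]
0.06 bwL [0.6387 0.1241]
0.06 bwR [0.6383 0.1256]
0.09 pin [0.6379 0.1278]
0.09 cli [0.6477 0.1257]
0.09 cri [0.646  0.1271]
0.09 fr [0.6388 0.1293]
0.09 bwL [0.6394 0.1235]
0.09 bwR [0.6377 0.1249]
```

The crop shows the white bottle with its red cap at crop (450,460), which is the target. The yellow look-alike is at (565,330). The dock opens downward in the image at (300,170), with the keeper pin at (220,228) and the stub at (153,365), so the keeper angle is about 2.1.

First I'll twist the tool into line with the dock and start across.

>>> apply_moves(targets=[{"translation": [0,0,0],"twist": 1,"hand": 1},{"translation": [0,0,0],"twist": 1,"hand": 1},{"translation": [0,0,0],"twist": 1,"hand": 1},{"translation": [0.2,-0.4,0],"twist": 0,"hand": 1},{"translation": [0.2,-0.4,0],"twist": 0,"hand": 1},{"translation": [0.2,-0.4,0],"twist": 0,"hand": 1},{"translation": [0.2,-0.4,0],"twist": 0,"hand": 1},{"translation": [0.2,-0.4,0],"twist": 0,"hand": 1}])

```text
time: 1.85
tool_pos: [0.3117, -0.375, 0.2534]
tool_rot: [0.0, 0.999, 0.034, 0.0]
contact_force: [1.0, -0.3, -0.4]
gripper_width: 1.0
grasp_force: 0.0
```

>>> apply_moves(targets=[{"translation": [0.2,-0.4,0],"twist": 0,"hand": 1},{"translation": [0.2,-0.4,0],"twist": 0,"hand": 1},{"translation": [0.2,-0.4,0],"twist": 0,"hand": 1},{"translation": [0.2,-0.4,0],"twist": 0,"hand": 1},{"translation": [0.2,-0.4,0],"twist": 0,"hand": 1},{"translation": [0.2,-0.4,0],"twist": 0,"hand": 1},{"translation": [0,0,0],"twist": 0,"hand": 1}])

```text
time: 2.55
tool_pos: [0.4157, -0.1248, 0.2536]
tool_rot: [-0.001, 0.999, 0.038, 0.001]
contact_force: [-0.2, -1.2, -0.0]
gripper_width: 1.001
grasp_force: 0.0
```

```bash
cat >> h.py <<'E'
from scipy.spatial.transform import Rotation as Ro
D=np.array([.638,.1265]);YAW=.065
def tool(p,s=None):
    "offset to world point p in tool-axis units of 100mm; tool yaw"
    s=s or state();q=s['tool_rot'];R=Ro.from_quat([q[1],q[2],q[3],q[0]]).as_matrix()
    return np.round(R.T@(np.array(p)-s['tool_pos'])*10,3),round(float(np.arctan2(R[1,0],R[0,0])),4)
def dock(p,yaw=None):
    a=YAW if yaw is None else yaw;c,s=np.cos(a),np.sin(a);d=np.array(p)[:2]-D;return np.round([c*d[0]+s*d[1],-s*d[0]+c*d[1]],4)
def world(q):
    c,s=np.cos(YAW),np.sin(YAW);return D+np.array([c*q[0]-s*q[1],s*q[0]+c*q[1]])
E
python3 - <<'E'
from h import *
s=state();print(s['time'],s['tool_pos'],s['tool_rot'],s['joint_pos'],s['contact_force'])
print(tool([.4765,.0477,.2]))
E
```

```text
2.55 [ 0.41569656 -0.12482057  0.25356825] [-5.56384792e-04  9.99270665e-01  3.81770547e-02  5.83237405e-04] [-4.64427663e-01 -4.34090747e-01  2.03461267e+00  1.53776295e-03
  1.54058460e+00  1.02994989e+00] [-0.21531663 -1.22384783 -0.00488423]
(array([ 0.737, -1.673,  0.538]), 0.0764)
```

>>> apply_moves(targets=[{"translation": [0.18,-0.42,0],"twist": 0,"hand": 1},{"translation": [0.18,-0.42,0],"twist": 0,"hand": 1},{"translation": [0.18,-0.42,0],"twist": 0,"hand": 1},{"translation": [0.18,-0.41,0],"twist": 0,"hand": 1},{"translation": [0,0,0.4],"twist": 0,"hand": 1},{"translation": [0,0,0],"twist": 0,"hand": 1},{"translation": [0,0,0],"twist": 0,"hand": 1}])

```text
time: 3.25
tool_pos: [0.4742, 0.0419, 0.2126]
tool_rot: [0.0, 0.999, 0.034, -0.001]
contact_force: [0.4, -0.5, 0.1]
gripper_width: 0.999
grasp_force: 0.0
```

Run:
```python
from h import *
s=state();print(s['time'],s['tool_pos'],s['contact_force'])
print(tool([.4765,.0477,.068]))
f=save('scene','s1');cv2.imwrite('pics/s1c.png',cv2.resize(f[100:280,180:440],None,fx=3,fy=3)[:,:,::-1])
print([(np.round(r['point'],3),r['score']) for r in recognise('scene','bottle')])
```

```text
3.25 [0.47420673 0.04190784 0.21263896] [ 0.38182998 -0.52463749  0.0795033 ]
(array([ 0.031, -0.056,  1.446]), 0.0678)
[(array([0.469, 0.037, 0.05 ]), 0.91), (array([ 0.534, -0.026,  0.048]), 0.9)]
```

View pics/s1c.png

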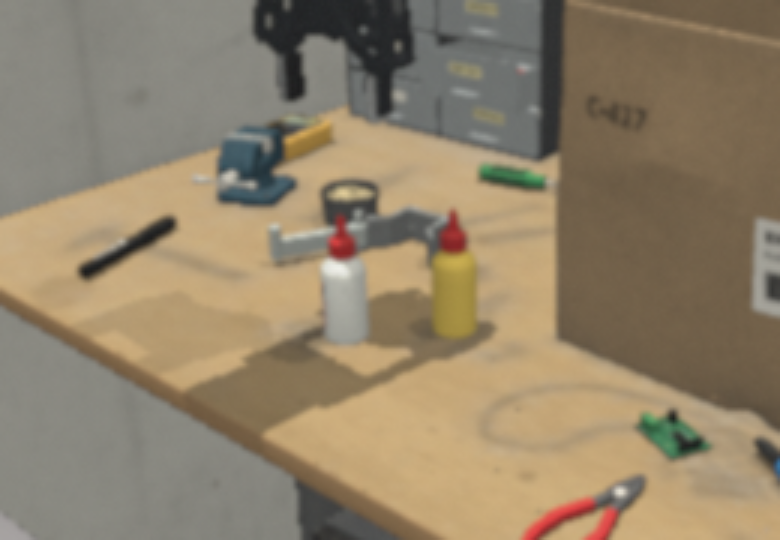

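The white bottle stands under the gripper at crop (345,300), with the yellow one well to the side at (455,300). Both cameras agree on the bottle's position, so I'll go down and grip it above dock-wall height.

>>> apply_moves(targets=[{"translation": [0.04,-0.06,0],"twist": 0,"hand": 1},{"translation": [0,0,0.3],"twist": 0,"hand": 1},{"translation": [0,0,0.3],"twist": 0,"hand": 1},{"translation": [0,0,0.3],"twist": 0,"hand": 1},{"translation": [0,0,0.3],"twist": 0,"hand": 1},{"translation": [0,0,0.24],"twist": 0,"hand": 1},{"translation": [0,0,0],"twist": 0,"hand": 1}])

```text
time: 4.05
tool_pos: [0.4764, 0.0487, 0.0667]
tool_rot: [-0.0, 0.999, 0.034, -0.003]
contact_force: [-1.0, -0.4, -0.3]
gripper_width: 1.0
grasp_force: 0.0
```

>>> apply_moves(targets=[{"translation": [0,0,0],"twist": 0,"hand": 0.7},{"translation": [0,0,0],"twist": 0,"hand": 0.55},{"translation": [0,0,0],"twist": 0,"hand": 0.5},{"translation": [0,0,0],"twist": 0,"hand": 0.45},{"translation": [0,0,0],"twist": 0,"hand": 0.4},{"translation": [0,0,0],"twist": 0,"hand": 0.4},{"translation": [0,0,0],"twist": 0,"hand": 0.4}])

```text
time: 4.75
tool_pos: [0.4798, 0.0488, 0.071]
tool_rot: [0.0, 0.999, 0.034, 0.002]
contact_force: [-0.5, -0.5, 5.6]
gripper_width: 0.43
grasp_force: 60.1
```

Run:
```python
from h import *
s=state();print(s['time'],s['tool_pos'],s['contact_force'],s['gripper_width'],s['grasp_force'])
print(tool([*world((-.08,0)),.068]), dock(s['tool_pos']))
```

```text
4.75 [0.47984452 0.04875245 0.07100573] [-0.47282589 -0.50258941  5.60398138] 0.4303558623260315 60.10237455368042
(array([ 0.831, -0.67 ,  0.032]), 0.0688) [-0.1629 -0.0673]
```

Gripped at 60 N. Now I'll slide it along the desk to in front of the dock mouth.

>>> apply_moves(targets=[{"translation": [0.12,-0.1,0],"twist": 0,"hand": 0.4},{"translation": [0.12,-0.1,0],"twist": 0,"hand": 0.4},{"translation": [0.12,-0.1,0],"twist": 0,"hand": 0.4},{"translation": [0.12,-0.1,0],"twist": 0,"hand": 0.4},{"translation": [0.12,-0.1,0],"twist": 0,"hand": 0.4},{"translation": [0.12,-0.1,0],"twist": 0,"hand": 0.4},{"translation": [0.12,-0.07,0],"twist": 0,"hand": 0.4},{"translation": [0,0,0],"twist": 0,"hand": 0.4}])

```text
time: 5.55
tool_pos: [0.56, 0.1224, 0.071]
tool_rot: [-0.0, 0.999, 0.035, 0.002]
contact_force: [2.7, 1.0, 5.9]
gripper_width: 0.433
grasp_force: 60.7
```

Run:
```python
from h import *
P=np.mean([(grab_frame('top') is None) or state()['tool_pos'] for _ in range(4)],0)
s=state();print(s['time'],P,s['contact_force'],s['gripper_width'],s['grasp_force'],dock(P))
for c in('top','scene'):
  f=save(c,c+'2')
  print(c,[(np.round(r['point'],3),round(r['score'],2),np.round(proj(c,r['point']))) for r in recognise(c,'bottle')])
u,v=map(int,proj('scene',[*D,.03]))
a=cv2.resize(cv2.imread('pics/scene2.png')[v-50:v+50,u-65:u+65],None,fx=3,fy=3)
b=cv2.resize(cv2.imread('pics/top2.png')[140:240,235:365],None,fx=3,fy=3)
print(u,v);cv2.imwrite('pics/c2.png',np.hstack([a,b]))
```

```text
5.75 [0.55964925 0.12222893 0.0710543 ] [1.53502322 0.63097469 4.459426  ] 0.4258054380744982 60.64325273036957 [-0.0785  0.0008]
top [(array([ 0.543, -0.007,  0.07 ]), 0.65, array([345., 206.]))]
scene [(array([ 0.536, -0.026,  0.051]), 0.72, array([331., 195.])), (array([0.547, 0.11 , 0.046]), 0.7, array([297., 181.]))]
316 174
```

View pics/c2.png

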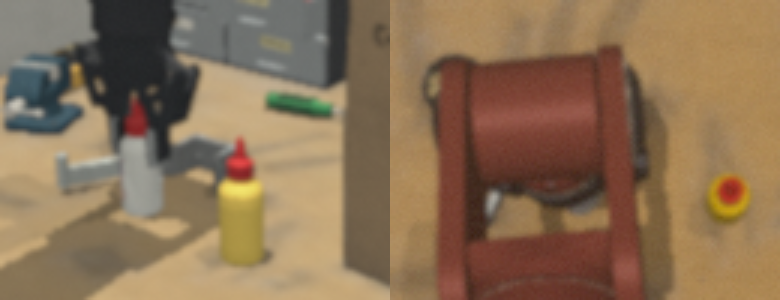

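The bottle is upright in the grip at left crop (142,175), in front of the dock mouth and in line with it (dock y about 1 mm). I'll slide it in most of the way and check the force.

>>> apply_moves(targets=[{"translation": [0.12,0.01,0],"twist": 0,"hand": 0.4},{"translation": [0.12,0,0],"twist": 0,"hand": 0.4},{"translation": [0.12,0,0],"twist": 0,"hand": 0.4},{"translation": [0.12,0,0],"twist": 0,"hand": 0.4},{"translation": [0.1,0,0],"twist": 0,"hand": 0.4},{"translation": [0.05,0,0],"twist": 0,"hand": 0.4},{"translation": [0,0,0],"twist": 0,"hand": 0.4}])

```text
time: 6.65
tool_pos: [0.6211, 0.1248, 0.0711]
tool_rot: [-0.0, 0.999, 0.034, 0.0]
contact_force: [-3.2, -0.3, 8.8]
gripper_width: 0.423
grasp_force: 62.3
```

>>> apply_moves(targets=[{"translation": [0.04,0,0],"twist": 0,"hand": 0.4},{"translation": [0.03,0,0],"twist": 0,"hand": 0.4},{"translation": [0,0,0],"twist": 0,"hand": 0.4}])

```text
time: 6.95
tool_pos: [0.6274, 0.1253, 0.0712]
tool_rot: [0.0, 0.999, 0.034, -0.001]
contact_force: [-4.5, -0.5, 11.5]
gripper_width: 0.43
grasp_force: 62.7
```

Run:
```python
from h import *
P=np.mean([(grab_frame('top') is None) or state()['tool_pos'] for _ in range(3)],0)
s=state();print(s['time'],P,s['contact_force'],s['ft_torque'],dock(P))
```

```text
7.1 [0.6273371 0.1253271 0.0711806] [-5.06332258 -0.31001912 10.91459077] [-0.06474877  0.93361142  0.02874986] [-0.0107 -0.0005]
```

>>> apply_moves(targets=[{"translation": [0.03,0,0],"twist": 0,"hand": 0.4},{"translation": [0.03,0,0],"twist": 0,"hand": 0.4},{"translation": [0,0,0],"twist": 0,"hand": 0.4}])

```text
time: 7.4
tool_pos: [0.6336, 0.1258, 0.0712]
tool_rot: [-0.0, 0.999, 0.034, -0.0]
contact_force: [-3.1, -0.3, 10.1]
gripper_width: 0.427
grasp_force: 62.4
```

>>> apply_moves(targets=[{"translation": [0.03,0,0],"twist": 0,"hand": 0.4},{"translation": [0,0,0],"twist": 0,"hand": 0.4}])

```text
time: 7.6
tool_pos: [0.6364, 0.126, 0.0712]
tool_rot: [-0.0, 0.999, 0.034, -0.001]
contact_force: [-4.5, -0.2, 10.7]
gripper_width: 0.429
grasp_force: 62.5
```

>>> apply_moves(targets=[{"translation": [0.02,0,0],"twist": 0,"hand": 0.4},{"translation": [0,0,0],"twist": 0,"hand": 0.4}])

```text
time: 7.8
tool_pos: [0.6384, 0.1261, 0.0712]
tool_rot: [-0.0, 0.999, 0.034, -0.0]
contact_force: [-5.0, -0.0, 11.7]
gripper_width: 0.429
grasp_force: 62.5
```

>>> apply_moves(targets=[{"translation": [0.02,0,0],"twist": 0,"hand": 0.4},{"translation": [0,0,0],"twist": 0,"hand": 0.4}])

```text
time: 8.0
tool_pos: [0.6404, 0.1262, 0.0711]
tool_rot: [-0.0, 0.999, 0.034, -0.0]
contact_force: [-4.7, 0.0, 10.2]
gripper_width: 0.427
grasp_force: 62.4
```

>>> apply_moves(targets=[{"translation": [0.02,0,0],"twist": 0,"hand": 0.4},{"translation": [0,0,0],"twist": 0,"hand": 0.4}])

```text
time: 8.2
tool_pos: [0.6423, 0.1263, 0.0712]
tool_rot: [0.0, 0.999, 0.034, -0.001]
contact_force: [-4.0, -0.6, 10.8]
gripper_width: 0.426
grasp_force: 62.5
```

>>> apply_moves(targets=[{"translation": [0.02,0,0],"twist": 0,"hand": 0.4},{"translation": [0,0,0],"twist": 0,"hand": 0.4}])

```text
time: 8.4
tool_pos: [0.6445, 0.1265, 0.0712]
tool_rot: [-0.0, 0.999, 0.034, -0.0]
contact_force: [-4.9, 0.3, 9.9]
gripper_width: 0.424
grasp_force: 62.3
```

Run:
```python
from h import *
f=save('scene','s3');s=state();print(s['time'],s['tool_pos'],s['contact_force'],dock(s['tool_pos']))
for q in('bottle','dock','keeper_tip'):print([(np.round(r['point'],3),round(r['score'],2),np.round(proj('scene',r['point']))) for r in recognise('scene',q)])
cv2.imwrite('pics/c3.png',cv2.resize(f[130:220,250:370],None,fx=6,fy=6,interpolation=cv2.INTER_CUBIC)[:,:,::-1])
```

```text
8.45 [0.6445091  0.12650114 0.0711834 ] [-3.52000596 -0.35491479  9.96864493] [ 0.0065 -0.0004]
[(array([ 0.537, -0.026,  0.048]), 0.81, array([332., 196.])), (array([0.627, 0.116, 0.046]), 0.59, array([316., 171.]))]
[(array([0.603, 0.171, 0.026]), 0.58, array([297., 176.])), (array([0.568, 0.186, 0.022]), 0.45, array([285., 179.]))]
[(array([0.568, 0.187, 0.019]), 0.73, array([285., 180.]))]
```

View pics/c3.png

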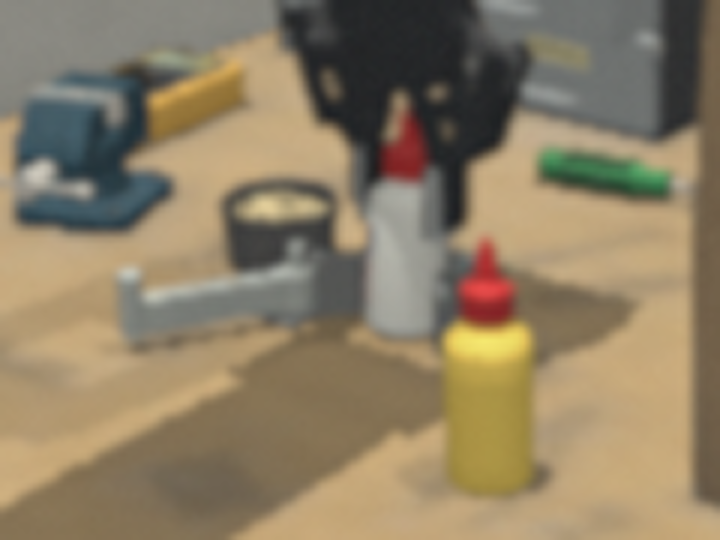

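The bottle at crop (400,260) is upright inside the dock mouth with the keeper still open. I haven't felt the back wall yet, so I'll keep creeping forward until I do.

>>> apply_moves(targets=[{"translation": [0.02,0,0],"twist": 0,"hand": 0.4},{"translation": [0,0,0],"twist": 0,"hand": 0.4}])

```text
time: 8.8
tool_pos: [0.646, 0.1266, 0.0712]
tool_rot: [0.0, 0.999, 0.034, -0.001]
contact_force: [-5.7, -1.3, 11.7]
gripper_width: 0.432
grasp_force: 62.6
```

>>> apply_moves(targets=[{"translation": [0.02,0,0],"twist": 0,"hand": 0.4},{"translation": [0,0,0],"twist": 0,"hand": 0.4}])

```text
time: 9.0
tool_pos: [0.6471, 0.1267, 0.0711]
tool_rot: [0.0, 0.999, 0.034, -0.002]
contact_force: [-9.7, -1.5, 12.7]
gripper_width: 0.427
grasp_force: 62.8
```

Fx jumped to −9.7 N while the tool advance stalled, so the bottle is against the back wall. I'll release it and go up.

>>> apply_moves(targets=[{"translation": [0,0,0],"twist": 0,"hand": 0.4},{"translation": [0,0,0],"twist": 0,"hand": 0.6},{"translation": [0,0,0],"twist": 0,"hand": 0.8},{"translation": [0,0,0],"twist": 0,"hand": 0.8},{"translation": [0,0,0],"twist": 0,"hand": 0.8},{"translation": [0,0,-0.2],"twist": 0,"hand": 0.8},{"translation": [0,0,-0.4],"twist": 0,"hand": 0.8},{"translation": [0,0,-0.4],"twist": 0,"hand": 0.8}])

```text
time: 9.8
tool_pos: [0.6475, 0.1267, 0.1687]
tool_rot: [0.0, 0.999, 0.034, -0.002]
contact_force: [0.9, -0.7, 0.2]
gripper_width: 0.801
grasp_force: 0.0
```

>>> apply_moves(targets=[{"translation": [-0.4,0,-0.2],"twist": 0,"hand": 0.5},{"translation": [-0.5,0,-0.2],"twist": 0,"hand": 0},{"translation": [-0.5,0,0],"twist": 0,"hand": 0},{"translation": [-0.5,0,0],"twist": 0,"hand": 0},{"translation": [-0.4,0,0],"twist": 0,"hand": 0},{"translation": [0,0,0],"twist": 0,"hand": 0},{"translation": [0,0,0],"twist": 0,"hand": 0}])

```text
time: 10.5
tool_pos: [0.4223, 0.1113, 0.208]
tool_rot: [-0.0, 0.999, 0.034, 0.001]
contact_force: [0.0, 0.5, -0.1]
gripper_width: 0.0
grasp_force: 0.0
```

Run:
```python
from h import *
a=save('top','t4');f=save('scene','s4');s=state();print(s['time'],s['tool_pos'],s['joint_pos'],s['gripper_width'])
for c in('top','scene'):
 for q in('bottle','keeper_tip','dock'):print(c,q,[(np.round(r['point'],3),round(r['score'],2),np.round(proj(c,r['point']))) for r in recognise(c,q)])
x=cv2.resize(a[140:260,235:375],(700,600),interpolation=cv2.INTER_CUBIC)
cv2.imwrite('pics/c4.png',x[:,:,::-1])
```

```text
10.6 [0.42358837 0.11126841 0.20844298] [ 8.66288539e-02 -3.93051356e-01  2.08034412e+00  8.09117459e-06
  1.45313732e+00  1.58876941e+00] 0.0027869357922083093
top bottle [(array([ 0.542, -0.012,  0.068]), 0.77, array([347., 206.])), (array([0.634, 0.122, 0.067]), 0.54, array([296., 172.]))]
top keeper_tip [(array([0.569, 0.193, 0.027]), 0.63, array([271., 200.]))]
top dock [(array([0.629, 0.149, 0.026]), 0.88, array([287., 178.]))]
scene bottle [(array([0.628, 0.117, 0.051]), 0.89, array([316., 170.])), (array([ 0.538, -0.025,  0.049]), 0.73, array([332., 195.]))]
scene keeper_tip [(array([0.565, 0.186, 0.02 ]), 0.66, array([284., 180.]))]
scene dock [(array([0.599, 0.168, 0.027]), 0.76, array([297., 176.]))]
```

View pics/c4.png

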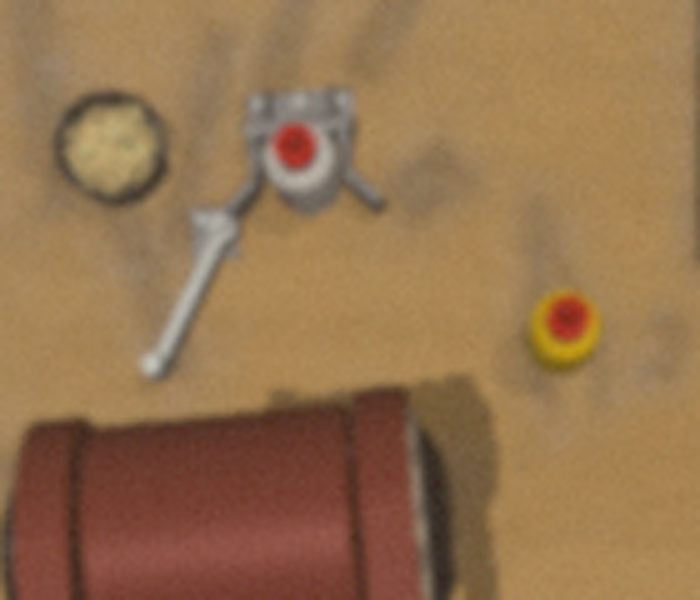

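The bottle stands at the dock's back wall at crop (300,165), and the keeper is still open with its tip at (153,365). I'll turn the gripper 45° so its body clears the bottle cap, then plan the pushing arc with closed fingers.

>>> apply_moves(targets=[{"translation": [0,0,0],"twist": -1,"hand": 0},{"translation": [0,0,0],"twist": -1,"hand": 0},{"translation": [0,0,0],"twist": -1,"hand": 0},{"translation": [0,0,0],"twist": -1,"hand": 0},{"translation": [0,0,0],"twist": -1,"hand": 0},{"translation": [0,0,0],"twist": -1,"hand": 0},{"translation": [0,0,0],"twist": -1,"hand": 0},{"translation": [0,0,0],"twist": -0.8,"hand": 0}])

```text
time: 11.7
tool_pos: [0.4229, 0.1112, 0.2078]
tool_rot: [-0.0, 0.911, 0.413, -0.0]
contact_force: [0.4, 0.0, 0.1]
gripper_width: -0.002
grasp_force: 0.0
```

```bash
sed -i 's/D=np.array(\[.638/D=np.array([.641/' h.py
python3 - <<'E'
from h import *
for y in(152,157,162):print(ray('top',299.5/5-.5+235,y/5-.5+140,.08)[:2])
s=state();print(s['tool_pos'])
p=[]
for a,off in((2.08,.035),(1.8,.02),(1.5,.02),(1.2,.02),(.9,.02),(.6,.02),(.3,.021),(.1,.022),(0,.022)):
  r=.08;u=np.array([-np.sin(a),-np.cos(a)]);t=np.array([np.cos(a),-np.sin(a)])
  p.append([*world(np.array([-.028,.045])+r*u-off*t),.042])
o=[tool(q,s)[0] for q in p];print(tool(p[0],s),np.round(p[0],3),np.round(p[-1],3))
print(np.diff(o,axis=0))
E
```

```text
[0.63756391 0.12420175]
[0.6349061  0.12420073]
[0.6322504  0.12419971]
[0.42290529 0.11122947 0.20777734]
(array([1.793, 0.161, 1.657]), 0.8524) [0.553 0.236 0.042] [0.593 0.088 0.042]
[[-0.372  0.079  0.   ]
 [-0.221  0.11   0.   ]
 [-0.178  0.169  0.   ]
 [-0.121  0.215  0.   ]
 [-0.052  0.241  0.   ]
 [ 0.017  0.237  0.   ]
 [ 0.047  0.148  0.   ]
 [ 0.037  0.075  0.   ]]
```

>>> apply_moves(targets=[{"translation": [0.45,0.04,0],"twist": 0,"hand": 0},{"translation": [0.45,0.04,0],"twist": 0,"hand": 0},{"translation": [0.45,0.04,0],"twist": 0,"hand": 0},{"translation": [0.45,0.04,0.2],"twist": 0,"hand": 0},{"translation": [0,0,0.45],"twist": 0,"hand": 0},{"translation": [0,0,0.45],"twist": 0,"hand": 0},{"translation": [0,0,0.4],"twist": 0,"hand": 0},{"translation": [0,0,0.16],"twist": 0,"hand": 0}])

```text
time: 12.5
tool_pos: [0.5505, 0.2349, 0.0364]
tool_rot: [-0.001, 0.911, 0.412, -0.004]
contact_force: [-0.6, -0.5, -0.2]
gripper_width: 0.0
grasp_force: 0.0
```

>>> apply_moves(targets=[{"translation": [0,0,0],"twist": 0,"hand": 0},{"translation": [0,0,0],"twist": 0,"hand": 0}])

```text
time: 12.7
tool_pos: [0.5549, 0.2361, 0.0435]
tool_rot: [0.0, 0.911, 0.412, 0.001]
contact_force: [0.1, -1.5, 1.0]
gripper_width: -0.004
grasp_force: 0.0
```

>>> apply_moves(targets=[{"translation": [-0.12,0.03,0],"twist": 0,"hand": 0},{"translation": [-0.12,0.03,0],"twist": 0,"hand": 0},{"translation": [-0.13,0.02,0],"twist": 0,"hand": 0},{"translation": [-0.11,0.05,0],"twist": 0,"hand": 0},{"translation": [-0.11,0.06,0],"twist": 0,"hand": 0},{"translation": [0,0,0],"twist": 0,"hand": 0}])

```text
time: 13.3
tool_pos: [0.5282, 0.1772, 0.0417]
tool_rot: [0.0, 0.912, 0.411, -0.0]
contact_force: [0.6, -0.0, -0.6]
gripper_width: -0.0
grasp_force: 0.0
```

Run:
```python
from h import *
a=save('top','t5');f=save('scene','s5');s=state();print(s['time'],s['tool_pos'],s['contact_force'])
for c in('top','scene'):
 for q in('bottle','keeper_tip'):print(c,q,[(np.round(r['point'],3),round(r['score'],2),np.round(proj(c,r['point']))) for r in recognise(c,q)])
x=cv2.resize(f[130:220,250:370],None,fx=6,fy=6,interpolation=cv2.INTER_CUBIC)
cv2.imwrite('pics/c5.png',x[:,:,::-1])
```

```text
13.4 [0.52867658 0.17842179 0.04180608] [-0.52297719  0.20599384  0.75743259]
top bottle [(array([0.633, 0.121, 0.066]), 0.77, array([296., 173.])), (array([ 0.542, -0.011,  0.069]), 0.47, array([347., 206.]))]
top keeper_tip []
scene bottle [(array([ 0.538, -0.027,  0.048]), 0.82, array([332., 196.])), (array([0.628, 0.119, 0.051]), 0.66, array([316., 170.]))]
scene keeper_tip [(array([0.56 , 0.159, 0.022]), 0.62, array([289., 183.]))]
```

View pics/c5.png

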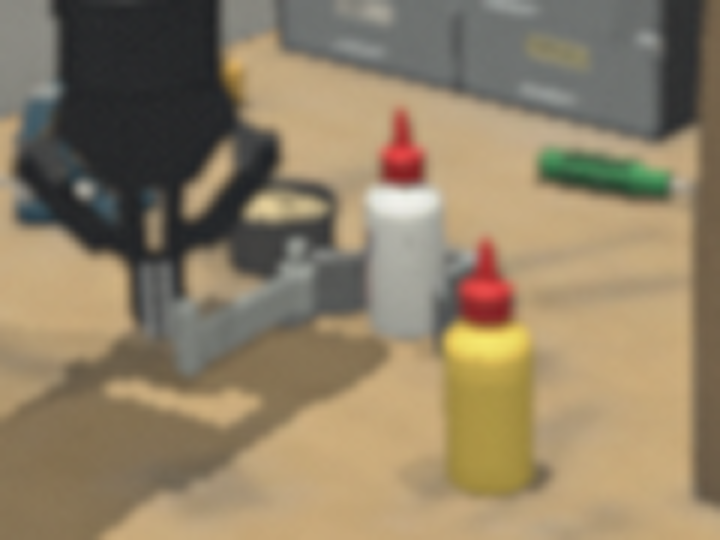

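The keeper follows: its stub at crop (187,335) is pushed by the closed fingers at (155,300), and the bottle is untouched. I'll plan the rest of the arc from here.

Run:
```python
from h import *
s=state();print(dock(s['tool_pos']));o=[np.zeros(3)]
for a,off,r in((1.4,.019,.078),(1.2,.019,.075),(1.0,.019,.075),(.8,.019,.075),(.6,.019,.075),(.4,.02,.076),(.2,.021,.078),(.1,.022,.08),(0,.022,.082)):
  u=np.array([-np.sin(a),-np.cos(a)]);t=np.array([np.cos(a),-np.sin(a)])
  o.append(tool([*world(np.array([-.028,.045])+r*u-off*t),.042],s)[0])
print(np.diff(o,axis=0))
```

```text
[-0.1084  0.0599]
[[-0.064  0.069 -0.002]
 [-0.082  0.129  0.   ]
 [-0.083  0.131  0.   ]
 [-0.054  0.144  0.   ]
 [-0.025  0.153  0.   ]
 [-0.007  0.149  0.   ]
 [ 0.013  0.155  0.   ]
 [ 0.008  0.08   0.   ]
 [ 0.023  0.088  0.   ]]
```

>>> apply_moves(targets=[{"translation": [-0.06,0.07,0],"twist": 0,"hand": 0},{"translation": [-0.08,0.13,0],"twist": 0,"hand": 0},{"translation": [-0.08,0.13,0],"twist": 0,"hand": 0},{"translation": [-0.06,0.14,0],"twist": 0,"hand": 0},{"translation": [-0.03,0.15,0],"twist": 0,"hand": 0},{"translation": [0,0,0],"twist": 0,"hand": 0}])

```text
time: 14.2
tool_pos: [0.5561, 0.1124, 0.0421]
tool_rot: [0.0, 0.912, 0.411, 0.0]
contact_force: [-0.4, -0.0, -0.3]
gripper_width: -0.003
grasp_force: 0.0
```

>>> apply_moves(targets=[{"translation": [-0.01,0.15,0],"twist": 0,"hand": 0},{"translation": [0.02,0.15,0],"twist": 0,"hand": 0},{"translation": [0,0,0],"twist": 0,"hand": 0}])

```text
time: 14.5
tool_pos: [0.5799, 0.0944, 0.0423]
tool_rot: [0.001, 0.912, 0.411, 0.001]
contact_force: [0.2, -0.1, -0.4]
gripper_width: -0.001
grasp_force: 0.0
```

Run:
```python
from h import *
f=save('scene','s6');s=state();print(s['time'],s['tool_pos'],s['contact_force'],dock(s['tool_pos']))
a=grab_frame('top')
for c in('top','scene'):
 for q in('bottle','keeper_tip'):print(c,q,[(np.round(r['point'],3),round(r['score'],2),np.round(proj(c,r['point']))) for r in recognise(c,q)])
cv2.imwrite('pics/c6.png',cv2.resize(f[130:220,250:370],None,fx=6,fy=6,interpolation=cv2.INTER_CUBIC)[:,:,::-1])
```

```text
14.55 [0.5790985  0.09495866 0.04202058] [-1.18359124  0.29772563  0.16187391] [-0.0638 -0.0275]
top bottle [(array([ 0.541, -0.01 ,  0.068]), 0.53, array([347., 207.]))]
top keeper_tip [(array([ 0.404, -0.266,  0.005]), 0.23, array([441., 259.]))]
scene bottle [(array([ 0.535, -0.024,  0.051]), 0.89, array([331., 195.])), (array([0.634, 0.111, 0.038]), 0.52, array([319., 174.]))]
scene keeper_tip []
```

View pics/c6.png

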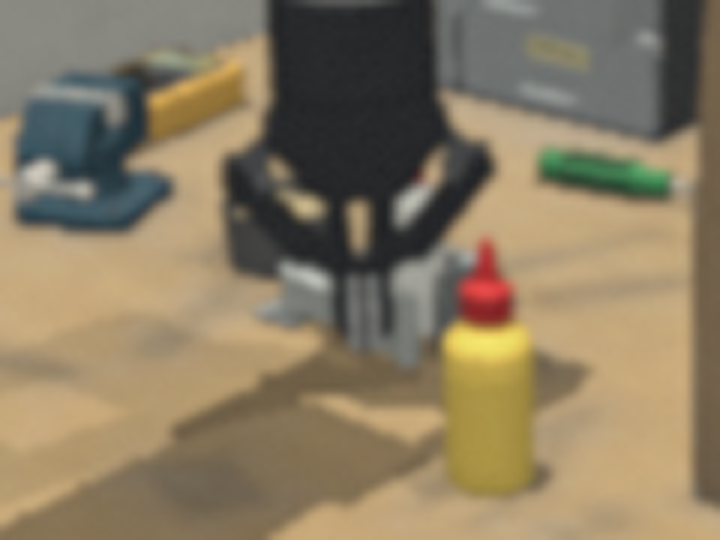

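The fingers at crop (365,310) have the bar nearly across, with the stub ahead of them at (405,330). Now the last part, until the stop is felt.

>>> apply_moves(targets=[{"translation": [0.01,0.08,0],"twist": 0,"hand": 0},{"translation": [0.02,0.09,0],"twist": 0,"hand": 0},{"translation": [0,0,0],"twist": 0,"hand": 0}])

```text
time: 15.1
tool_pos: [0.5942, 0.086, 0.0423]
tool_rot: [0.0, 0.911, 0.411, 0.001]
contact_force: [0.0, 0.7, 0.1]
gripper_width: -0.001
grasp_force: 0.0
```

>>> apply_moves(targets=[{"translation": [0.02,0.02,0],"twist": 0,"hand": 0},{"translation": [0,0,0],"twist": 0,"hand": 0}])

```text
time: 15.3
tool_pos: [0.596, 0.0865, 0.0419]
tool_rot: [0.0, 0.911, 0.412, 0.0]
contact_force: [0.5, -0.3, 0.5]
gripper_width: -0.001
grasp_force: 0.2
```

>>> apply_moves(targets=[{"translation": [0.02,0.02,0],"twist": 0,"hand": 0},{"translation": [0,0,0],"twist": 0,"hand": 0}])

```text
time: 15.5
tool_pos: [0.5977, 0.0868, 0.0416]
tool_rot: [-0.0, 0.911, 0.412, -0.001]
contact_force: [-4.1, -2.2, 2.4]
gripper_width: 0.003
grasp_force: 2.2
```

Force is rising, so the stop is near. One more push, then back off along −x and up, and take a final look.

>>> apply_moves(targets=[{"translation": [0.02,0.02,0],"twist": 0,"hand": 0},{"translation": [0,0,0],"twist": 0,"hand": 0}])

```text
time: 15.7
tool_pos: [0.5986, 0.0864, 0.041]
tool_rot: [-0.001, 0.911, 0.412, -0.004]
contact_force: [-9.8, -5.3, 6.4]
gripper_width: -0.005
grasp_force: 5.2
```

>>> apply_moves(targets=[{"translation": [-0.1,-0.1,0],"twist": 0,"hand": 0},{"translation": [-0.25,-0.25,0],"twist": 0,"hand": 0},{"translation": [-0.2,-0.2,-0.3],"twist": 0,"hand": 0},{"translation": [-0.3,-0.3,-0.3],"twist": 0,"hand": 0},{"translation": [-0.3,-0.3,-0.3],"twist": 0,"hand": 0},{"translation": [-0.2,-0.2,-0.4],"twist": 0,"hand": 0},{"translation": [0,0,0],"twist": 0,"hand": 0},{"translation": [0,0,0],"twist": 0,"hand": 0}])

```text
time: 16.5
tool_pos: [0.4148, 0.0756, 0.1717]
tool_rot: [0.001, 0.911, 0.412, 0.003]
contact_force: [-0.0, 0.6, 0.4]
gripper_width: -0.004
grasp_force: 0.0
```

Run:
```python
from h import *
a=save('top','t7');f=save('scene','s7');s=state();print(s['time'],s['tool_pos'],s['contact_force'])
for c in('top','scene'):
 for q in('bottle','keeper_tip','tip_cleaner'):print(c,q,[(np.round(r['point'],3),round(r['score'],2)) for r in recognise(c,q)])
x=cv2.resize(a[150:210,245:325],(400,300),interpolation=cv2.INTER_CUBIC);y=cv2.resize(f[150:210,270:350],(400,300),interpolation=cv2.INTER_CUBIC)
cv2.imwrite('pics/c7.png',np.hstack([x,y])[:,:,::-1])
```

```text
16.6 [0.41383697 0.07543186 0.16881335] [ 0.45097193  0.70295347 -0.23654985]
top bottle [(array([0.631, 0.12 , 0.07 ]), 0.71)]
top keeper_tip [(array([0.608, 0.13 , 0.028]), 0.69), (array([0.451, 0.334, 0.016]), 0.27)]
top tip_cleaner [(array([0.652, 0.231, 0.026]), 0.95), (array([0.635, 0.122, 0.068]), 0.58)]
scene bottle [(array([ 0.534, -0.025,  0.047]), 0.87), (array([0.629, 0.115, 0.064]), 0.69)]
scene keeper_tip []
scene tip_cleaner [(array([0.65 , 0.228, 0.029]), 0.77), (array([0.61 , 0.121, 0.018]), 0.61)]
```

View pics/c7.png

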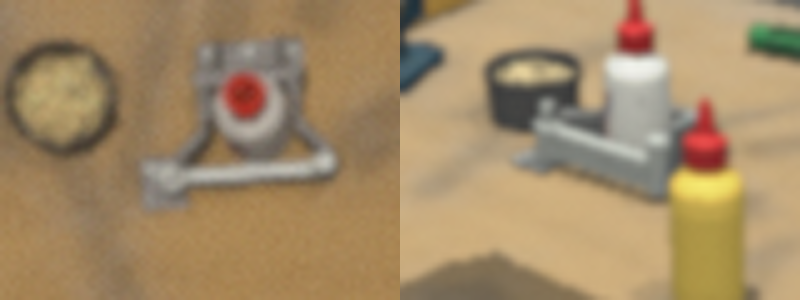

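The keeper at crop (172,178)–(325,162) lies straight across the front, parallel to the back wall, and was pushed to its stop with about 10 N. The bottle stands upright and home behind it, and the yellow bottle and tip cleaner haven't moved. Handing in.

```bash
python3 -c "
from plant import *
print(job_done())"
```

```text
the job is handed in; nothing more can be done
None
```

The white dropper bottle stands home in the dock, the keeper bar is shut against its stop, and the job is handed in at about 17 s; the hand-in returned no verdict.

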